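# Shut and pin the parts well that was left open

## Task

One of the two parts wells has been left open: shut its steel lid, push its linch pin fully home through the lug, and then flip the sprung ring over so that it lies across the end of the pin, just like on the other well. Leave the other well pinned and do not disturb the parts and tools lying about.

Things in the scene. Friction and masses are not known exactly. Their poses are not given: they have to be found in the camera images.
- well_1: One of two alike parts wells: a white enamelled open box, 250 (x) by 220 (y) by 60 mm high, fixed to the counter. Origin: centre of its underside; x points to its hinge side, away from the robot, y left, z up; yaw varies. Either well may be the left one; one of the two is open: the lid joints tell. The top of a shut lid is 66 mm above the counter.
- lid_1 (a joint): Hinge of well 1's 250 x 224 x 4 mm steel lid, rad: 0 = shut, grows as the front edge rises (up to 1.2). Stiff: the lid stays where it is left; pressing the tab down takes 1 to 6 N. Hinge line: along the well's y, 122 mm behind its origin (+x), 64 mm above the counter.
- tab_1 (a point): Middle of the top face of the finger tab, 34 (x) by 70 mm (y), at the middle of the front edge of well 1's lid, 267 mm from the hinge line; moves with the lid. Nothing stands on it.
- pin_1 (a joint): Slide of well 1's linch pin, m: 0 = drawn back, 0.045 = home, head against the guide tube. Friction 3 N. The steel pin, 14 mm thick, 107 mm long, lies on the lid along the well's y in a guide tube (26 mm outside, 42 mm long); pushed towards the well's +y it passes the hole of the lug that stands up through the shut lid's slot. It fits only with the lid shut.
- head_1 (a point): Centre of the flat back face of well 1's pin head, on the pin's axis; moves with the pin. The head is a 34 mm disc, 20 mm thick: push this face towards the well's +y. The axis is 26 mm above the lid's top (92 mm above the counter when shut), 78 mm in front of the well's origin (-x). This point is at y = -53 mm of the well with the pin at 0, -8 mm when home.
- ring_1 (a joint): Hinge of well 1's sprung ring, rad: 0 = leaning back from the head, 37 degrees above the pin's line; 2.37 = over, far bar resting on the shank near the pin's end. It turns up and over towards the well's +y about a line along the well's x through the head, 12 mm from its back face. Over-centre spring: holds either way (2 N at the bar), snaps past 1.1 rad.
- bar_1 (a point): Middle of the straight far bar (22 mm, along the well's x) of well 1's ring, a D-shaped loop of 7 mm wire, 51 mm wide inside, bar 85 mm from the hinge line. Leaning back, the bar is 51 mm above the pin's axis and 68 mm behind the ring's hinge line, free underneath; shut fingers can reach down between it and the head.
- lug_hole_1 (a point): Centre of the 18 mm square hole in well 1's lug, a fixed upright steel plate 36 (x) by 10 mm (y), top 18 mm above the hole's centre; in line with the pin when the lid is shut.
- well_2: One of two alike parts wells: a white enamelled open box, 250 (x) by 220 (y) by 60 mm high, fixed to the counter. Origin: centre of its underside; x points to its hinge side, away from the robot, y left, z up; yaw varies. Either well may be the left one; one of the two is open: the lid joints tell. The top of a shut lid is 66 mm above the counter.
- lid_2 (a joint): Hinge of well 2's 250 x 224 x 4 mm steel lid, rad: 0 = shut, grows as the front edge rises (up to 1.2). Stiff: the lid stays where it is left; pressing the tab down takes 1 to 6 N. Hinge line: along the well's y, 122 mm behind its origin (+x), 64 mm above the counter.
- tab_2 (a point): Middle of the top face of the finger tab, 34 (x) by 70 mm (y), at the middle of the front edge of well 2's lid, 267 mm from the hinge line; moves with the lid. Nothing stands on it.
- pin_2 (a joint): Slide of well 2's linch pin, m: 0 = drawn back, 0.045 = home, head against the guide tube. Friction 3 N. The steel pin, 14 mm thick, 107 mm long, lies on the lid along the well's y in a guide tube (26 mm outside, 42 mm long); pushed towards the well's +y it passes the hole of the lug that stands up through the shut lid's slot. It fits only with the lid shut.
- head_2 (a point): Centre of the flat back face of well 2's pin head, on the pin's axis; moves with the pin. The head is a 34 mm disc, 20 mm thick: push this face towards the well's +y. The axis is 26 mm above the lid's top (92 mm above the counter when shut), 78 mm in front of the well's origin (-x). This point is at y = -53 mm of the well with the pin at 0, -8 mm when home.
- ring_2 (a joint): Hinge of well 2's sprung ring, rad: 0 = leaning back from the head, 37 degrees above the pin's line; 2.37 = over, far bar resting on the shank near the pin's end. It turns up and over towards the well's +y about a line along the well's x through the head, 12 mm from its back face. Over-centre spring: holds either way (2 N at the bar), snaps past 1.1 rad.
- bar_2 (a point): Middle of the straight far bar (22 mm, along the well's x) of well 2's ring, a D-shaped loop of 7 mm wire, 51 mm wide inside, bar 85 mm from the hinge line. Leaning back, the bar is 51 mm above the pin's axis and 68 mm behind the ring's hinge line, free underneath; shut fingers can reach down between it and the head.
- lug_hole_2 (a point): Centre of the 18 mm square hole in well 2's lug, a fixed upright steel plate 36 (x) by 10 mm (y), top 18 mm above the hole's centre; in line with the pin when the lid is shut.
- brake_shoe: Bystander: rusty brake clamp shoe, about 120 x 95 x 23 mm, lying on well 2's lid behind its pin.
- adjuster_wheel: Bystander: red plastic adjuster wheel, 80 mm across, 22 mm high, lying on the counter.
- rubber_tip_1: Bystander: tan rubber tip, 52 mm across, 44 mm high, standing on the counter.
- rubber_tip_2: Bystander: tan rubber tip, 52 mm across, 44 mm high, standing inside well 1.
- rim_clip: Bystander: nickel-plated hand rim clip, 60 x 22 x 23 mm, lying on well 2's lid behind its pin.
- spanner: Bystander: spanner 150 mm long, lying on the counter.

How it is judged:
By the outcome, as a careful person would: the job done as asked, in the order asked, and still so for the second after the job is handed in, with the robot touching nothing.
It also fails if it takes over 48 s, if anything falls off the work surface, if the arm or the gripper's body presses on something with over 40 N, if the wrist force passes 120 N, or if a joint passes its speed limit or range.

## Robot

A 6-joint arm with a two-finger parallel gripper is mounted at the origin on the work surface. World frame = base frame: x ahead of the robot, y to its left, z up, the work surface at z = 0. Lengths are in mm, angles in degrees, forces in N, time in s.
With the tool pointing down it reaches from about 300 to 850 mm from the base axis. Payload 4.2 kg.
Tool frame: the origin (TCP) lies on the centre line of the jaws, within the pads' length; the fingertips stand 14 mm ahead of it and the grasp point (between the pads) lies 5 mm behind it (env.finger_overhang is the z of the fingertips in the tool frame, in mm); z points along the fingers, y is the line along which they close (so a half turn about z gives the same grasp; the last joint's range is limited). The gripper opens to 91 mm and grips with 3 to 60 N. Pads are 32 mm wide; open, the fingers measure 118 mm over their backs; the gripper's body (76 mm by 178 mm) begins 60 mm behind the grasp point.
Start: joints at [-77.521, 18.312, 89.639, -0, 72.044, -1.146], TCP at [135.452, -558.836, 197.976] pointing down, gripper open.
Joint ranges: [-177.97, 177.97], [-48.28, 115.42], [12.27, 149.76], [-77.06, 257.06], [2.81, 150.46], [-146.56, 146.56]. Speed limits (degrees/s): [147.25, 147.25, 180, 180, 180, 180].

## Interface

Orientations are given as [roll, pitch, yaw] about the fixed x, y, z axes, in that order (R = Rz(yaw) Ry(pitch) Rx(roll)).
In Python, from workcell import sensors, viewer, env gives the robot as it stands. The module is installed in compiled form; this text tells all that it offers.
- The arm moves only by the tool step_arm, never from a script. Its argument "plan" is one flat list of numbers, 6 for each row, row after row: the shift along the tool's x, y, z in cm, then the turn, a rotation vector about the tool's x, y, z in rad. In form: [x, y, z, wx, wy, wz, x, y, z, wx, wy, wz, ...]. A call has 1 to 5 rows; each row shifts and turns the commanded pose from where the row before left it, along the tool's axes as they then stand; what a row does not reach is not made up. A row lasts 1/12 s, in which the tool goes at most 41.7 mm and 7.16 degrees, less where a joint would pass 70% of its speed; a pose out of reach is approached as far as the arm can. A call is refused whole if a number of a shift passes 4.17 or a number of a turn 0.125, either way. A call with a gripper value outside its range is refused whole. "hand" is the finger opening in cm, from 0 to 9.12, set as the call begins (left out, the last holds). The fingers move at their own pace and stop on an object; "newtons" is the grip in N (left out, the last holds). Time passes only in rows, so rows that do not move let the fingers close. It gives the time, the measured TCP pose, the force, the opening and the grip force at its end, in the units of the state.
- sensors.state(): the state, without advancing time (a new reading comes with each control period).
- viewer.grab_frame(name): name is "scene" or "top"; returns a dict with "img" (480x640x3 uint8, red, green, blue), "fx", "fy", "cx", "cy" (pixels), "position" and "attitude" of the camera in the world. Camera axes: x right, y down, z forward; pixel columns grow to the right and rows downward; lengths in mm; the calibration is good to about 2 mm. A picture is of the moment at which its call begins. There is no depth.
- env.job_done(): hands the job in; it is judged then, once.
Trained networks look in a picture, given as the dict that the camera call returned (one of the last four; its "shot" number tells which), for a name from the list of things; names that differ only in an ending like _2 or _b are one class to them, and where a whole thing is asked for, a point or a joint stands for the part that bears it (a point fixed in the world has none). Each returns a list of dicts, best first, with "score" (0 to 1); they miss things now and then, are a little off and sometimes report something else, mostly with a low value. They report only what shows in the picture. A call takes as long as a camera call.
- viewer.boxes_of(name, picture): "location" ([column, row] in pixels, amid what is visible of it).
- viewer.pinpoint(name, picture): "location" ([column, row] in pixels: a listed point, or the origin of a listed thing).
The state is a dict: "time_s": time; "qpos": joint angles; "qvel": joint speeds; "effort": joint torques, N m; "ee_pos": TCP position; "ee_rot": TCP orientation; "force": force on the tool from outside, world axes, zero at the start; "torque": the same for the moment, N m; "gripper_width": finger opening in mm; "gripper_force": force on a finger pad.
Only numpy, scipy, OpenCV 4.12 (cv2) and the standard library are available. Lean on these libraries where they do the work, as an engineer would, in place of code of your own. Each camera call takes 0.05 s, during which the arm holds its last target. There are 200 camera calls.

## Working session

There is one attempt and no reset: what is moved stays moved. The work goes in short steps, Python scripts to look and compute and a tool call to move; the robot and the scene stay as the last step left them, time stands still between calls to the robot, and variables do not carry over. Pictures are saved under pics/ and viewed, at most 10 in all, crops included, and the job is handed in when it is done.

Besides the shell and the picture viewer there is one more tool, called after "Emit:" as name(argument=value, ...) on one line, values as JSON. step_arm: Moves the arm, as the interface text tells. Its arguments: {"type":"object","properties":{"plan":{"type":"array","items":{"type":"number"}},"hand":{"type":"number"},"newtons":{"type":"number"}},"required":["plan"]}

```bash
mkdir -p pics
cat > h.py <<'E'
import numpy as np, cv2
from scipy.spatial.transform import Rotation as R
from workcell import sensors, viewer, env
def att(p):
    a=np.array(p["attitude"],float)
    return a if a.shape==(3,3) else (R.from_euler('xyz',a,degrees=True).as_matrix() if a.size==3 else None)
def ray(p,uv):
    d=att(p)@np.array([(uv[0]-p["cx"])/p["fx"],(uv[1]-p["cy"])/p["fy"],1]); return np.array(p["position"],float),d/np.linalg.norm(d)
def atz(p,uv,z):
    o,d=ray(p,uv); return o+d*(z-o[2])/d[2]
def proj(p,X):
    c=att(p).T@(np.array(X,float)-np.array(p["position"])); return np.array([p["cx"]+p["fx"]*c[0]/c[2],p["cy"]+p["fy"]*c[1]/c[2]])
def tri(rs):
    A=0;b=0
    for o,d in rs:
        M=np.eye(3)-np.outer(d,d);A=A+M;b=b+M@o
    return np.linalg.solve(A,b)
E
python3 - <<'E'
from h import *
s=viewer.grab_frame("scene");t=viewer.grab_frame("top")
for n,p in(("scene",s),("top",t)):
    cv2.imwrite(f"pics/{n}0.png",p["img"][...,::-1]); print(n,p["position"],p["attitude"],p["fx"])
    for k in["well_1","tab_1","head_1","bar_1","lug_hole_1"]:
        print(k,[(np.round(q["location"]).tolist(),round(q["score"],2)) for q in viewer.pinpoint(k,p)])
print(sensors.state())
E
```

```text
scene [ 932.51059495 -857.39370485  915.24064629] [-130.99217287    0.40497416   21.71687398] 519.9204847304873
well_1 [([294.0, 318.0], 0.95), ([349.0, 237.0], 0.77)]
tab_1 [([272.0, 218.0], 0.79), ([295.0, 210.0], 0.56), ([327.0, 189.0], 0.28)]
head_1 [([294.0, 254.0], 0.89), ([321.0, 204.0], 0.69)]
bar_1 [([301.0, 270.0], 0.65), ([331.0, 184.0], 0.59)]
lug_hole_1 [([324.0, 190.0], 0.64)]
top [ 387.82760971  -31.51505948 1579.32717403] [-172.68988197    0.9917206   -89.21097651] 560.3308377291443
well_1 [([369.0, 246.0], 0.76), ([259.0, 245.0], 0.61)]
tab_1 [([378.0, 250.0], 0.89), ([255.0, 297.0], 0.71), ([400.0, 226.0], 0.43), ([420.0, 206.0], 0.36)]
head_1 [([399.0, 229.0], 0.87), ([256.0, 269.0], 0.67)]
bar_1 [([222.0, 270.0], 0.65), ([425.0, 207.0], 0.5)]
lug_hole_1 [([234.0, 269.0], 0.72), ([347.0, 273.0], 0.57)]
{'time_s': 0.6, 'qpos': array([-7.75193922e+01,  1.83108248e+01,  8.96393966e+01,  1.11248770e-03,
        7.20402026e+01, -1.14608732e+00]), 'qvel': array([ 0.07679769,  0.06451735, -0.06304699,  0.02992475, -0.0131507 ,
        0.02608024]), 'effort': array([-2.45970687e-04, -4.12123382e+01, -2.32131708e+01,  7.26956595e-02,
        3.79073282e-02, -2.65805153e-05]), 'ee_pos': array([ 135.48042142, -558.84911494,  197.9840257 ]), 'ee_rot': array([ 1.79990405e+02, -8.66588086e-04,  1.36263522e+01]), 'force': array([-0.18864211,  0.10864236,  0.21818881]), 'torque': array([ 0.01016839, -0.04023012, -0.01538456]), 'gripper_force': 0.0, 'gripper_width': 91.10619440579116}
```

View pics/scene0.png

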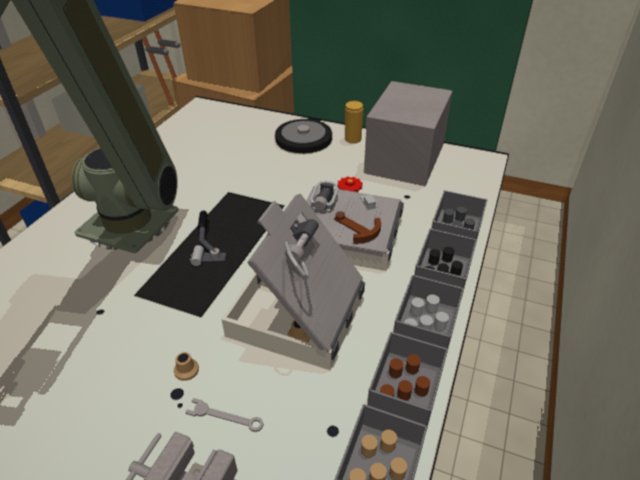

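View pics/top0.png

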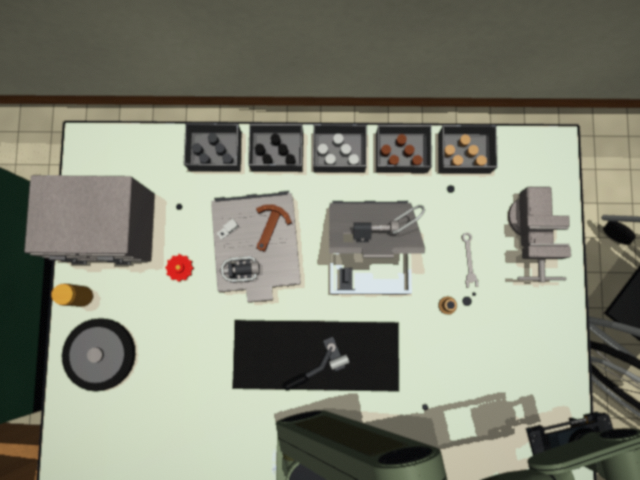

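```bash
cat >> h.py <<'E'
def model(q,pin=0,ring=0):
    x,y,yaw,lid=q; W=R.from_euler('z',yaw).as_matrix(); o=np.array([x,y,0.])
    hin=np.array([122,0,64.]); L=R.from_euler('y',lid).as_matrix()  # front edge(-x) rises
    def lidp(p): return hin+L@(np.array(p,float)-hin)
    a=np.radians(180-37)-ring; hl=np.array([-78,-53+pin+12,92.])
    P={"well_1":np.array([0,0,0.]),"tab_1":lidp([-145,0,66]),"head_1":lidp([-78,-53+pin,92]),
       "bar_1":lidp(hl+85*np.array([0,np.cos(a),np.sin(a)])),"lug_hole_1":np.array([-78,None or 0,92.])}
    return {k:o+W@v for k,v in P.items()}
E
python3 - <<'E'
from h import *
from scipy.optimize import least_squares
s=viewer.grab_frame("scene");t=viewer.grab_frame("top")
obs=[]
rng={"scene":(s,[225,370,190,365]),"top":(t,[320,440,190,300])}
for n,(p,b) in rng.items():
    for k in["well_1","tab_1","head_1","bar_1"]:
        for q in viewer.pinpoint(k,p):
            u=q["location"]
            if b[0]<u[0]<b[1] and b[2]<u[1]<b[3] and q["score"]>.45: obs.append((p,k,np.array(u),n)); 
def f(q):
    M=model(q); return np.concatenate([(proj(p,M[k])-u) for p,k,u,n in obs])
best=min((least_squares(f,[*atz(t,[369,246],0)[:2],y0,l0],loss="soft_l1") for y0 in(-.2,.2) for l0 in(.5,1)),key=lambda r:r.cost)
print(best.x,best.cost)
for (p,k,u,n),e in zip(obs,f(best.x).reshape(-1,2)): print(n,k,u.round(1),e.round(1))
print({k:v.round(0) for k,v in model(best.x).items()})
# lug and left well
print("lug cand",atz(t,[347,273],92))
print("corners z=60",atz(t,[328,293],60),atz(t,[409,294],60))
E
```

```text
[ 577.62404021 -141.7306113     6.3066403    13.51889217] 237.1495236189851
scene well_1 [293.4 312.8] [1.9 1.6]
scene well_1 [347.  238.8] [-51.7  75.6]
scene tab_1 [292.2 205. ] [-17.1  10.2]
scene tab_1 [272.  216.9] [ 3.1 -1.7]
scene head_1 [292.9 253.4] [0.8 0.7]
scene head_1 [319.8 208. ] [-26.1  46.1]
scene bar_1 [302.5 269.4] [ 0.1 -2.3]
top well_1 [368.8 247.4] [-1.   4.3]
top tab_1 [377.8 252.6] [-1.2 -2. ]
top head_1 [399.6 225.9] [-2.9  1.6]
top bar_1 [421.2 208.4] [ 0.2 -0.6]
{'well_1': array([ 578., -142.,    0.]), 'tab_1': array([ 547., -142.,  283.]), 'head_1': array([ 608., -194.,  243.]), 'bar_1': array([ 651., -249.,  273.]), 'lug_hole_1': array([ 500., -144.,   92.])}
lug cand [508.83131438 -80.22812717  92.        ]
corners z=60 [456.58948147 -30.32360009  60.        ] [ 456.735779   -248.78738688   60.        ]
```

Emit:
step_arm(plan=[0, 0, -4.1, 0, 0, 0.119, 0, 0, -4.1, 0, 0, 0.119, 2.7, -2.7, -1.4, 0, 0, 0, 2.7, -2.7, -1.4, 0, 0, 0, 2.7, -2.7, -1.4, 0, 0, 0], hand=0)

```text
time_s: 1.52
ee_pos: [216.9, -477.1, 323.0]
ee_rot: [180.0, -0.0, -0.1]
force: [-0.2, 0.1, -0.4]
gripper_width: 60.5
gripper_force: 0.0
```

Emit:
step_arm(plan=[2.8, -2.8, 0, 0, 0, 0, 2.8, -2.8, 0, 0, 0, 0, 2.8, -2.8, 0, 0, 0, 0, 2.8, -2.8, 0, 0, 0, 0, 2.8, -2.8, 0, 0, 0, 0])

```text
time_s: 1.93
ee_pos: [357.5, -336.3, 322.2]
ee_rot: [180.0, -0.0, -0.0]
force: [1.6, -0.2, 1.0]
gripper_width: 27.5
gripper_force: 0.0
```

Emit:
step_arm(plan=[2.8, -2.8, 0, 0, 0, 0, 2.8, -2.8, 0, 0, 0, 0, 2.8, -2.8, 0, 0, 0, 0, 2.8, -2.8, 0, 0, 0, 0, 2.8, -2.8, 0, 0, 0, 0])

```text
time_s: 2.35
ee_pos: [497.6, -196.2, 322.2]
ee_rot: [180.0, -0.0, -0.0]
force: [1.7, 0.0, 0.5]
gripper_width: 0.5
gripper_force: 0.0
```

Emit:
step_arm(plan=[3.2, -2.6, 0, 0, 0, 0, 3.2, -2.6, 0, 0, 0, 0, 0, 0, 1.2, 0, 0, 0, 0, 0, 1.2, 0, 0, 0, -0.7, 0, 0.6, 0, 0, 0])

```text
time_s: 2.77
ee_pos: [554.4, -144.9, 289.8]
ee_rot: [-180.0, 0.1, 0.1]
force: [-0.3, -0.4, 0.1]
gripper_width: 0.1
gripper_force: 0.0
```

Emit:
step_arm(plan=[-1.2, 0, 1.1, 0, 0, 0, -1.2, 0, 1.1, 0, 0, 0, -1.2, 0, 1.3, 0, 0, 0, -1.1, 0, 1.4, 0, 0, 0, -1.0, 0, 1.4, 0, 0, 0])

```text
time_s: 3.18
ee_pos: [493.2, -146.1, 230.1]
ee_rot: [179.9, 0.2, 0.0]
force: [-4.9, -0.8, 7.0]
gripper_width: 0.0
gripper_force: 3.5
```

Emit:
step_arm(plan=[-0.8, 0, 1.5, 0, 0, 0, -0.8, 0, 1.5, 0, 0, 0, -0.8, 0, 1.6, 0, 0, 0, -0.7, 0, 1.7, 0, 0, 0, -0.7, 0, 1.7, 0, 0, 0])

```text
time_s: 3.6
ee_pos: [458.2, -146.0, 148.7]
ee_rot: [180.0, -0.1, -0.0]
force: [0.7, -0.4, 0.8]
gripper_width: 0.5
gripper_force: 0.5
```

Emit:
step_arm(plan=[-0.5, 0, 1.7, 0, 0, 0, -0.4, 0, 1.7, 0, 0, 0, -0.3, 0, 1.7, 0, 0, 0, -0.2, 0, 1.2, 0, 0, 0, 0, 0, 0.6, 0, 0, 0])

```text
time_s: 4.02
ee_pos: [443.2, -145.5, 78.6]
ee_rot: [-180.0, 0.2, -0.0]
force: [0.5, 0.1, 0.3]
gripper_width: 0.6
gripper_force: 0.0
```

Run:
```python
from h import *
s=viewer.grab_frame("scene");t=viewer.grab_frame("top")
a=cv2.resize(s["img"][150:390,200:440],(480,480));b=cv2.resize(t["img"][170:330,280:440],(480,480))[:, :320*480//480]
cv2.imwrite("pics/a1.png",np.hstack([a,b])[...,::-1]); print(sensors.state()["ee_pos"],sensors.state()["force"])
```

```text
[ 444.04205554 -145.73183169   79.26984849] [-0.41191123 -0.14218618 -0.20808219]
```

View pics/a1.png

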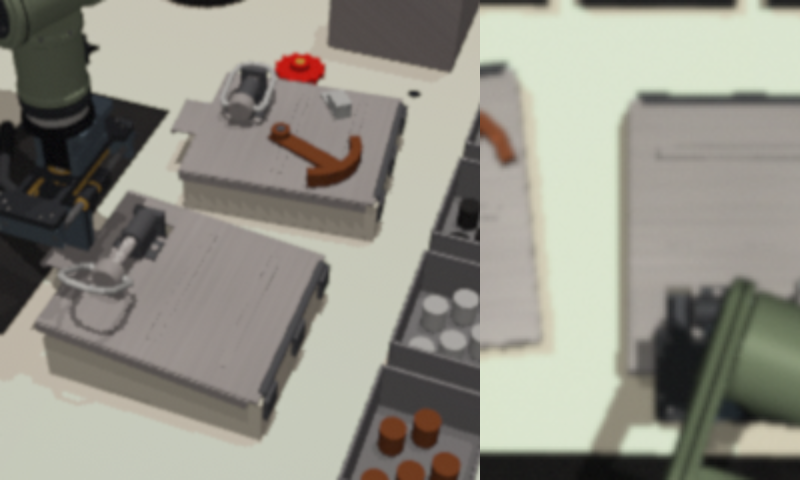

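The picture shows the lid down on its box, the ring leaning back (about 95,285 in the crop), and the pin still drawn. I'll give the tab a small extra press, then lift clear.

Emit:
step_arm(plan=[0, 0, 0.4, 0, 0, 0, 0, 0, 0.2, 0, 0, 0, 0, 0, 0, 0, 0, 0])

```text
time_s: 4.37
ee_pos: [444.9, -146.0, 74.2]
ee_rot: [180.0, -0.0, -0.0]
force: [0.3, 0.3, 0.1]
gripper_width: 0.6
gripper_force: 0.0
```

Emit:
step_arm(plan=[-1, 0, -4, 0, 0, 0, -1, 0, -4, 0, 0, 0, -3, 0, -2.8, 0, 0, 0, -4, 0, 0, 0, 0, 0, -4, 0, 0, 0, 0, 0])

```text
time_s: 4.78
ee_pos: [315.0, -146.5, 184.1]
ee_rot: [179.8, -0.3, 0.1]
force: [0.0, -1.0, -0.2]
gripper_width: 0.3
gripper_force: 0.0
```

```bash
cat > loc.py <<'E'
from h import *
from scipy.optimize import least_squares
s=viewer.grab_frame("scene");t=viewer.grab_frame("top")
obs=[]
for n,p,c in(("scene",s,None),("top",t,None)):
    M=model([580,-141,.01,0])
    for k in["well_1","tab_1","head_1","bar_1"]:
        for q in viewer.pinpoint(k,p):
            u=np.array(q["location"])
            if np.linalg.norm(u-proj(p,M[k]))<22: obs.append((p,k,u,n,q["score"]));break
    for k in ["lug_hole_1"]: print(n,k,[(q["location"],round(q["score"],2)) for q in viewer.pinpoint(k,p)], proj(p,model([580,-141,.01,0])["well_1"]+[-78,60,92]))
def f(q):
    M=model(q); return np.concatenate([(proj(p,M[k])-u) for p,k,u,n,w in obs])
r=least_squares(f,[580,-141,.01,0],loss="soft_l1"); print(r.x,r.cost)
for (p,k,u,n,w),e in zip(obs,f(r.x).reshape(-1,2)): print(n,k,u.round(1),round(w,2),e.round(1))
print({k:v.round(0) for k,v in model(r.x).items()})
for k in ["head_1","bar_1","tab_1"]:
    rs=[ray(p,u) for p,kk,u,n,w in obs if kk==k]
    if len(rs)==2: print(k,tri(rs).round(1))
E
python3 loc.py
```

```text
scene lug_hole_1 [([325.7, 192.4], 0.94), ([275.0, 263.9], 0.65)] [274.47105731 260.49538196]
top lug_hole_1 [([344.9, 272.7], 0.93), ([229.7, 269.0], 0.69)] [347.27203926 275.56925822]
[ 5.83832987e+02 -1.46261630e+02 -3.73752400e-03  1.05447471e-01] 10.032254936137932
scene well_1 [297.8 316.3] 0.59 [-0.8  0.3]
scene tab_1 [235.8 270.2] 0.64 [1.7 1.1]
scene head_1 [256.3 289.4] 0.67 [-3.1  0.1]
scene bar_1 [239.6 293.7] 0.68 [ 0.6 -2.2]
top well_1 [370.  248.8] 0.61 [-0.6  0.7]
top tab_1 [371.3 299.8] 0.78 [ 0.4 -0.7]
top head_1 [395.8 273. ] 0.82 [-3.1 -0.4]
top bar_1 [415.1 269. ] 0.59 [2.  0.2]
{'well_1': array([ 584., -146.,    0.]), 'tab_1': array([ 441., -146.,   94.]), 'head_1': array([ 510., -199.,  113.]), 'bar_1': array([ 515., -255.,  164.]), 'lug_hole_1': array([ 506., -146.,   92.])}
head_1 [ 513.3 -203.4  117.7]
bar_1 [ 514.  -252.4  155.2]
tab_1 [ 437.6 -145.2   96.3]
```

Run:
```python
from h import *
s=viewer.grab_frame("scene");t=viewer.grab_frame("top")
a=cv2.resize(s["img"][220:360,200:350],None,fx=3.4,fy=3.4);b=cv2.resize(t["img"][190:330,310:440],(290,476-0))
b=cv2.resize(t["img"][190:330,310:440],None,fx=2.2,fy=3.4)
I=np.hstack([a,b]);print(I.shape,env.finger_overhang)
cv2.imwrite("pics/a2.png",I[...,::-1])
```

```text
(476, 796, 3) 14.0
```

View pics/a2.png

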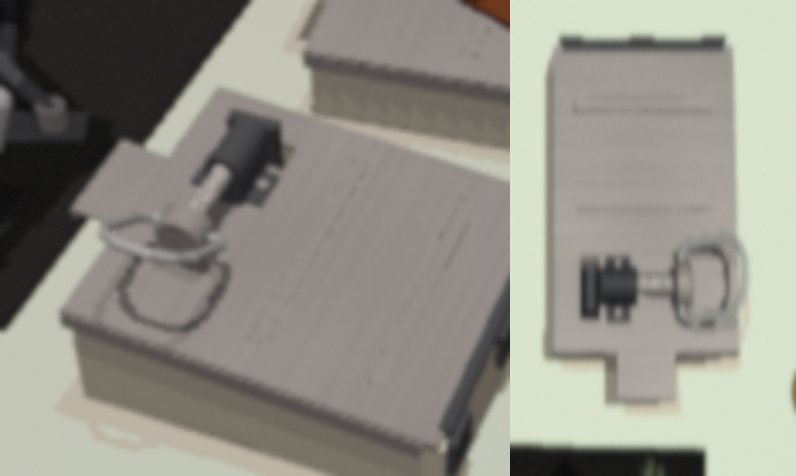

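Run:
```python
from h import *
s=viewer.grab_frame("scene");t=viewer.grab_frame("top")
print("FR",tri([ray(s,[219.1,313.5]),ray(t,[413.6,294.4])]))
print("rear R",tri([ray(s,[329.4,349.4]),ray(t,[411.4,204])]))
print("FL top z66/90",atz(t,[327.3,294.4],66),atz(t,[327.3,294.4],90),"FR",atz(t,[413.6,294.4],66),atz(t,[413.6,294.4],90))
print("rear z66",atz(t,[330.9,204],66),atz(t,[411.4,204],66))
for l in (0,.05,.1):
  for p,n in((s,"s"),(t,"t")):
    W=np.array([582,-143,0]);H=np.array([122,0,64.]);L=R.from_euler('y',l).as_matrix()
    g=lambda P:proj(p,W+H+L@(np.array(P)-H)).round(1)
    print(l,n,"FR",g([-128,-112,66]),"FL",g([-128,112,66]),"tabF",g([-162,-35,66]),g([-162,35,66]))
```

```text
FR [ 455.29582816 -258.46031235   76.73585651]
rear R [ 703.6464049  -255.1338173    68.15528842]
FL top z66/90 [452.53216688 -28.48708239  66.        ] [451.50601114 -28.53510337  90.        ] FR [ 455.55225809 -260.24433028   66.        ] [ 454.47820643 -256.61689096   90.        ]
rear z66 [700.50033244 -35.47144152  66.        ] [ 702.75031002 -256.15535003   66.        ]
0 s FR [219.9 315.5] FL [266.3 250.4] tabF [224.  287.2] [238.8 267.2]
0 t FR [411.6 295. ] FL [328.2 293.9] tabF [382.9 307.3] [356.8 306.9]
0.05 s FR [219.3 311.7] FL [266.  246.6] tabF [223.4 282.8] [238.3 262.9]
0.05 t FR [412.3 294.6] FL [328.2 293.5] tabF [383.5 307. ] [357.1 306.7]
0.1 s FR [219.  307.9] FL [266.  242.8] tabF [223.  278.5] [238.1 258.6]
0.1 t FR [413. 294.] FL [328.2 292.9] tabF [384.  306.5] [357.3 306.1]
```

Emit:
step_arm(plan=[4, 0, 0, 0, 0, 0, 4, 0, 0, 0, 0, 0, 4, 0, 0.5, 0, 0, 0, 0.2, 0, 3.2, 0, 0, 0, 0, 0, 3.2, 0, 0, 0])

```text
time_s: 6.0
ee_pos: [440.6, -146.5, 113.0]
ee_rot: [179.9, -0.3, 0.1]
force: [0.2, -0.7, -0.3]
gripper_width: 0.7
gripper_force: 0.0
```

Emit:
step_arm(plan=[0, 0, 1, 0, 0, 0, 0, 0, 0.8, 0, 0, 0, 0, 0, 0.4, 0, 0, 0])

```text
time_s: 6.25
ee_pos: [436.2, -145.8, 89.9]
ee_rot: [-180.0, 0.1, -0.0]
force: [0.3, 0.2, 0.1]
gripper_width: 0.5
gripper_force: 0.0
```

Emit:
step_arm(plan=[0, 0, 0.8, 0, 0, 0, 0, 0, 0.4, 0, 0, 0])

```text
time_s: 6.42
ee_pos: [436.9, -146.1, 79.0]
ee_rot: [180.0, -0.1, -0.0]
force: [0.2, 0.2, -0.8]
gripper_width: 0.3
gripper_force: 0.0
```

Emit:
step_arm(plan=[0, 0, 0.5, 0, 0, 0, 0, 0, 0.5, 0, 0, 0, 0, 0, 0.3, 0, 0, 0])

```text
time_s: 6.67
ee_pos: [436.6, -146.0, 65.8]
ee_rot: [180.0, -0.0, -0.0]
force: [0.6, -0.4, -0.6]
gripper_width: 0.6
gripper_force: 0.1
```

Run:
```python
from h import *
s=viewer.grab_frame("scene")
p=s
for X in([437,-146,52],[437,-146,66],[437,-146,131]): print(X,proj(s,X).round(0))
cv2.imwrite("pics/a3.png",cv2.resize(s["img"][170:350,180:380],None,fx=3.3,fy=3.3)[...,::-1]); print(sensors.state()["ee_pos"],sensors.state()["force"])
```

```text
[437, -146, 52] [238. 284.]
[437, -146, 66] [237. 280.]
[437, -146, 131] [234. 259.]
[ 436.2306971  -145.84991741   65.37469249] [ 0.46349136  0.14839781 -1.08617806]
```

View pics/a3.png

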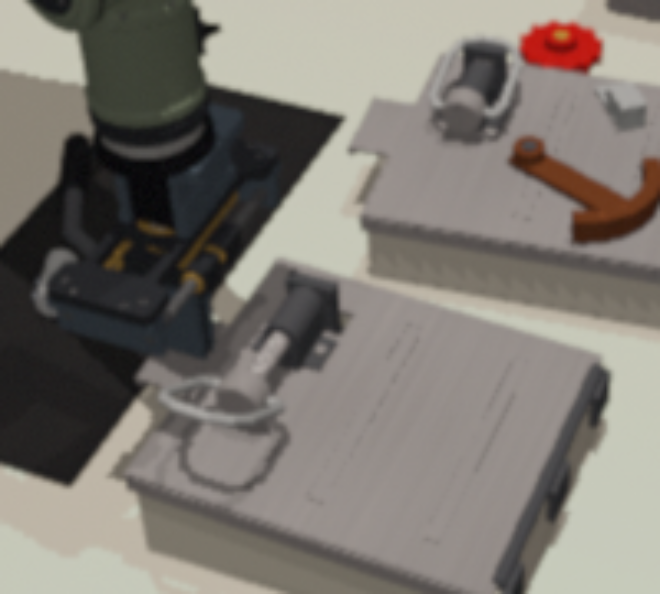

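Run:
```python
from h import *
s=viewer.grab_frame("scene");t=viewer.grab_frame("top")
print(proj(t,[437,-146,52]),proj(s,[475,-235,125]),proj(s,[475,-57,125]),proj(s,[452,-160,52]),proj(s,[420,-160,52]))
a=cv2.resize(s["img"][235:305,205:275],(480,480),interpolation=cv2.INTER_CUBIC);b=cv2.resize(t["img"][260:320,340:380],(320,480),interpolation=cv2.INTER_CUBIC)
cv2.imwrite("pics/a4.png",np.hstack([a,b])[...,::-1])
```

```text
[370.59795509 300.93334805] [229.80078442 292.79141629] [267.5037704  240.65238151] [240.96357354 289.82438838] [228.67942977 286.1596876 ]
```

View pics/a4.png

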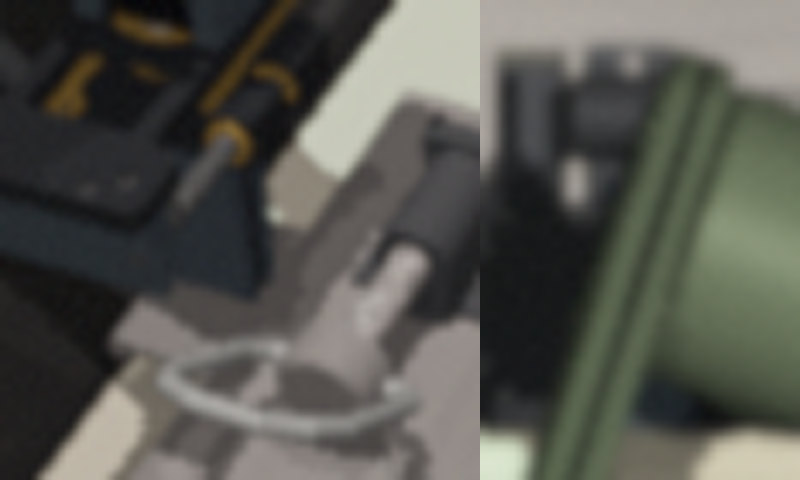

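Emit:
step_arm(plan=[0, 0, -4, 0, 0, 0, 0, 0, -4, 0, 0, 0, 0, 0, -4, 0, 0, 0, 0, 2, -3, 0, 0, 0, 1, 4, 0, 0, 0, 0])

```text
time_s: 7.23
ee_pos: [449.0, -205.2, 223.7]
ee_rot: [179.8, -0.7, 0.2]
force: [1.4, -0.1, -0.9]
gripper_width: 0.4
gripper_force: 0.0
```

Emit:
step_arm(plan=[1.2, 3.9, 0, 0, 0, 0, 1.2, 3.9, 0, 0, 0, 0, 1.2, 3.8, 0, 0, 0, 0, 1.2, 1.4, 0, 0, 0, 0, 0.9, 0, 0, 0, 0, 0])

```text
time_s: 7.65
ee_pos: [504.1, -339.5, 215.5]
ee_rot: [179.9, -0.0, -0.2]
force: [0.1, 0.6, 0.0]
gripper_width: 0.4
gripper_force: 0.0
```

```bash
python3 loc.py
python3 - <<'E'
from h import *
s=viewer.grab_frame("scene");t=viewer.grab_frame("top")
st=sensors.state();e=np.array(st["ee_pos"]);print(e,st["force"])
for p,o,n in((s,(150,150),"s"),(t,(330,190),"t")):
    I=p["img"].copy()
    for dz in(-14,0,65):
        u=proj(p,e+[0,0,dz]);print(n,dz,u.round(1))
    c=cv2.resize(I[o[1]:o[1]+200,o[0]:o[0]+160],None,fx=2.5,fy=2.9,interpolation=cv2.INTER_CUBIC)
    for dz in(-14,0,65):
        u=(proj(p,e+[0,0,dz])-o)*[2.5,2.9]; cv2.circle(c,tuple(int(v) for v in u),2,(255,0,255),-1)
    if n=="s":a=c
cv2.imwrite("pics/a5.png",np.hstack([a,c])[...,::-1])
E
```

```text
scene lug_hole_1 [([322.7, 187.0], 0.96), ([274.5, 263.0], 0.8)] [274.47105731 260.49538196]
top lug_hole_1 [([346.4, 274.4], 0.93), ([233.7, 267.3], 0.74)] [347.27203926 275.56925822]
[ 5.82817311e+02 -1.46832235e+02 -1.41537182e-02  4.91700980e-02] 13.584397275988543
scene well_1 [293.6 316.6] 0.6 [2.9 0. ]
scene tab_1 [235.  275.9] 0.69 [ 2.5 -0.4]
scene head_1 [252.8 286.9] 0.57 [-0.8  5.7]
scene bar_1 [237.5 294.8] 0.69 [ 0.  -0.6]
top well_1 [370.3 248. ] 0.81 [-0.7  1.9]
top tab_1 [370.4 300.2] 0.85 [ 0.5 -0.1]
top head_1 [392.3 271.1] 0.68 [-0.2  3.3]
top bar_1 [415.3 272.9] 0.48 [ 1.1 -0.4]
{'well_1': array([ 583., -147.,    0.]), 'tab_1': array([ 438., -145.,   79.]), 'head_1': array([ 506., -199.,  102.]), 'bar_1': array([ 507., -255.,  153.]), 'lug_hole_1': array([ 505., -146.,   92.])}
head_1 [ 511.3 -198.1  121.1]
bar_1 [ 506.3 -252.7  148.8]
tab_1 [ 435.5 -145.3   78. ]
[ 503.4145759  -335.75507771  216.11604934] [ 0.8969416   0.08424383 -0.56702545]
s -14 [211.3 305.3]
s 0 [210.2 300.1]
s 65 [204.7 274.6]
t -14 [452.7 272.9]
t 0 [454.  272.4]
t 65 [460.2 270.1]
```

View pics/a5.png

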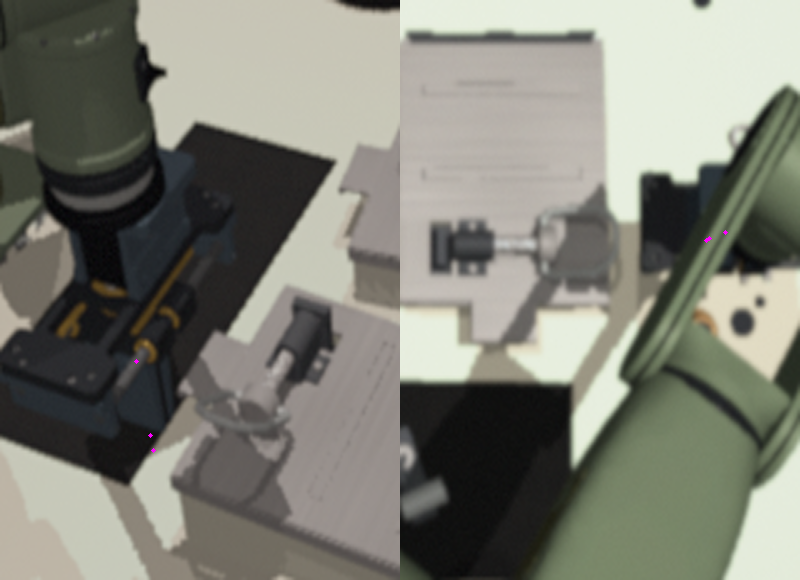

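Emit:
step_arm(plan=[-1.4, -3.8, 0, 0, 0, 0, -1.4, -3.8, 0, 0, 0, 0, -1.4, -3.8, 0, 0, 0, 0, -1.4, -3.8, 0, 0, 0, 0, -1.6, -3.8, 0, 0, 0, 0])

```text
time_s: 8.77
ee_pos: [430.8, -144.4, 215.9]
ee_rot: [-180.0, -0.0, -0.1]
force: [0.2, 1.1, 1.0]
gripper_width: 0.7
gripper_force: 0.0
```

Emit:
step_arm(plan=[0, 0, 4, 0, 0, 0, 0, 0, 4, 0, 0, 0, 0, 0, 4, 0, 0, 0, 0, 0, 2.2, 0, 0, 0, 0, 0, 0.6, 0, 0, 0])

```text
time_s: 9.18
ee_pos: [428.5, -144.7, 64.6]
ee_rot: [-179.9, 0.4, 0.0]
force: [-1.4, 1.1, 0.6]
gripper_width: 0.1
gripper_force: 0.4
```

Emit:
step_arm(plan=[0, 0, 0.5, 0, 0, 0, 0, 0, 0.5, 0, 0, 0, 0, 0, 0.3, 0, 0, 0])

```text
time_s: 9.43
ee_pos: [432.8, -146.4, 55.8]
ee_rot: [179.9, -0.2, -0.0]
force: [-0.3, 0.3, 0.9]
gripper_width: 0.6
gripper_force: 0.5
```

Emit:
step_arm(plan=[0, 0, 0.5, 0, 0, 0, 0, 0, 0.4, 0, 0, 0])

```text
time_s: 9.6
ee_pos: [433.0, -146.6, 49.7]
ee_rot: [179.9, -0.2, -0.0]
force: [-13.6, 4.8, 65.5]
gripper_width: 0.3
gripper_force: 32.6
```

Emit:
step_arm(plan=[0, 0, 0.4, 0, 0, 0, 0, 0, 0.3, 0, 0, 0])

```text
time_s: 9.77
ee_pos: [433.2, -146.6, 49.2]
ee_rot: [179.9, -0.3, -0.0]
force: [-29.0, 10.1, 116.9]
gripper_width: 0.4
gripper_force: 58.4
```

```bash
python3 loc.py | tail -4
python3 - <<'E'
from h import *
s=viewer.grab_frame("scene")
st=sensors.state();e=np.array(st["ee_pos"]);print(e,st["force"],st["torque"],st["qpos"])
print(proj(s,e+[16,-14,-14])-[200,240], proj(s,[420,-180,66])-[200,240])
cv2.imwrite("pics/a6.png",cv2.resize(s["img"][240:320,200:280],(560,560),interpolation=cv2.INTER_CUBIC)[...,::-1])
E
```

```text
top bar_1 [412.8 270.2] 0.58 [5.9 0.6]
{'well_1': array([ 582., -149.,    0.]), 'tab_1': array([ 438., -155.,   77.]), 'head_1': array([ 508., -205.,  100.]), 'bar_1': array([ 512., -261.,  151.]), 'lug_hole_1': array([ 504., -152.,   92.])}
head_1 [ 509.2 -202.7  103.4]
bar_1 [ 508.8 -251.8  137.4]
[ 433.15993265 -146.61755142   49.41256529] [-22.42926297   8.08036114  86.58544107] [1.46896867e+00 4.19780320e+00 1.97136559e-03] [-2.01290998e+01  1.67220353e+01  1.16915752e+02 -2.17371096e-02
  4.59579261e+01  6.98936032e+01]
[40.51935251 54.65898113] [23.55435863 47.7761542 ]
```

View pics/a6.png

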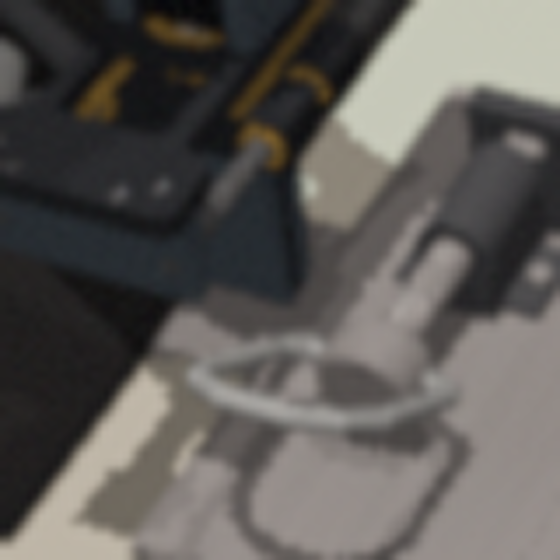

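Emit:
step_arm(plan=[0, 0, -0.6, 0, 0, 0, 0, 0, -1.5, 0, 0, 0, 0, 0, -4, 0, 0, 0, -1, 0, -4, 0, 0, 0, -4, 0, -1, 0, 0, 0])

```text
time_s: 10.83
ee_pos: [390.1, -148.7, 156.6]
ee_rot: [179.6, -1.0, 0.1]
force: [1.4, -1.5, 1.6]
gripper_width: 0.4
gripper_force: 0.0
```

Emit:
step_arm(plan=[-4, 0, 0, 0, 0, 0, -4, 0, 0, 0, 0, 0])

```text
time_s: 11.0
ee_pos: [301.4, -146.3, 151.4]
ee_rot: [179.9, -0.2, 0.1]
force: [-0.1, -0.8, 0.6]
gripper_width: 0.5
gripper_force: 0.0
```

```bash
cat > avg.py <<'E'
from h import *
from scipy.optimize import least_squares
import sys
M0=model([582,-144,.0,0]); D={}
for i in range(6):
    for n in("scene","top"):
        p=viewer.grab_frame(n)
        for k in["well_1","tab_1","head_1","bar_1"]:
            c=[q for q in viewer.pinpoint(k,p) if np.linalg.norm(q["location"]-proj(p,M0[k]))<20]
            if c: D.setdefault((n,k),[]).append((p,c[0]["location"]))
obs=[(v[0][0],k,np.median([x[1] for x in v],0),n,len(v)) for (n,k),v in D.items()]
def f(q):
    M=model([*q,0]); return np.concatenate([(proj(p,M[k])-u) for p,k,u,n,w in obs])
r=least_squares(f,[582,-144,0],loss="soft_l1"); print(r.x,r.cost)
for (p,k,u,n,w),e in zip(obs,f(r.x).reshape(-1,2)): print(n,k,w,u.round(1),e.round(1))
print({k:v.round(0) for k,v in model([*r.x,0]).items()})
for k in ["head_1","bar_1","tab_1","well_1"]:
    rs=[ray(p,u) for p,kk,u,n,w in obs if kk==k]
    if len(rs)==2: print(k,tri(rs).round(1))
E
python3 avg.py
```

```text
[ 5.83502836e+02 -1.45816036e+02  1.52881257e-03] 5.448471805061415
scene well_1 6 [296.2 316.8] [ 0.8 -0.3]
scene tab_1 6 [236.6 279.5] [1.5 0.4]
scene head_1 6 [253.2 294. ] [-0.9  1.7]
scene bar_1 6 [236.4 297.7] [ 0.8 -0.4]
top well_1 6 [369.  248.5] [0.3 1.1]
top tab_1 6 [371.2 300. ] [-0.1  0.3]
top head_1 5 [392.8 274.1] [-1.   0.7]
top bar_1 5 [413.8 273.3] [2.1 0.2]
{'well_1': array([ 584., -146.,    0.]), 'tab_1': array([ 439., -146.,   66.]), 'head_1': array([ 506., -199.,   92.]), 'bar_1': array([ 506., -255.,  143.]), 'lug_hole_1': array([ 506., -146.,   92.])}
head_1 [ 507.8 -200.2   99.3]
bar_1 [ 504.3 -251.6  138.8]
tab_1 [ 437.7 -147.2   68.6]
well_1 [ 5.845e+02 -1.463e+02  5.000e-01]
```

Emit:
step_arm(plan=[0, 0, -4, 0, 0, 0, 2, 0.8, -3, 0, 0, 0, 3.8, 1.4, 0, 0, 0, 0, 3.8, 1.4, 0, 0, 0, 0, 3.8, 1.4, 0, 0, 0, 0])

```text
time_s: 14.42
ee_pos: [437.3, -196.5, 220.8]
ee_rot: [179.9, -0.1, -0.0]
force: [-0.4, 0.1, 0.3]
gripper_width: 0.6
gripper_force: 0.0
```

Emit:
step_arm(plan=[3.8, 1.4, 0, 0, 0, 0, 3.3, 1.4, 0, 0, 0, 0, 0, 0, 0, 0, 0, 0, 0, 0, 0, 0, 0, 0])

```text
time_s: 14.75
ee_pos: [507.4, -224.2, 218.5]
ee_rot: [-179.9, 0.1, -0.0]
force: [-1.3, -0.1, 0.1]
gripper_width: 0.5
gripper_force: 0.0
```

Emit:
step_arm(plan=[0, 0, 3, 0, 0, 0, 0, 0, 3, 0, 0, 0, 0, 0, 2.5, 0, 0, 0, 0, 0, 2, 0, 0, 0, 0, 0, 0, 0, 0, 0])

```text
time_s: 15.17
ee_pos: [502.2, -222.0, 111.3]
ee_rot: [-179.8, 0.5, -0.0]
force: [-0.4, 0.4, -0.7]
gripper_width: 0.7
gripper_force: 0.0
```

Emit:
step_arm(plan=[0, 0, 1, 0, 0, 0, 0, 0, 1, 0, 0, 0, 0, 0, 1, 0, 0, 0, 0, 0, 0, 0, 0, 0])

```text
time_s: 15.5
ee_pos: [505.5, -223.5, 83.7]
ee_rot: [-179.9, 0.1, -0.0]
force: [-1.0, 0.7, -0.7]
gripper_width: 0.4
gripper_force: 0.0
```

Emit:
step_arm(plan=[0, -0.8, 0, 0, 0, 0, 0, -0.7, 0, 0, 0, 0, 0, -0.7, 0, 0, 0, 0])

```text
time_s: 15.75
ee_pos: [506.8, -202.1, 85.5]
ee_rot: [179.9, -0.1, 0.0]
force: [-1.7, -3.5, -1.5]
gripper_width: 0.4
gripper_force: 1.6
```

Emit:
step_arm(plan=[0, -0.7, 0, 0, 0, 0, 0, -0.7, 0, 0, 0, 0, 0, -0.7, 0, 0, 0, 0, 0, -0.4, 0, 0, 0, 0])

```text
time_s: 16.08
ee_pos: [506.5, -176.0, 85.3]
ee_rot: [180.0, -0.0, 0.0]
force: [-1.7, -2.9, 0.4]
gripper_width: 0.5
gripper_force: 1.6
```

Emit:
step_arm(plan=[0, -0.4, 0, 0, 0, 0, 0, -0.2, 0, 0, 0, 0])

```text
time_s: 16.25
ee_pos: [506.5, -170.4, 85.2]
ee_rot: [180.0, -0.0, 0.0]
force: [-1.7, -4.3, 1.5]
gripper_width: -0.1
gripper_force: 1.6
```

Emit:
step_arm(plan=[0, -0.3, 0, 0, 0, 0, 0, -0.2, 0, 0, 0, 0])

```text
time_s: 16.42
ee_pos: [506.5, -165.7, 85.2]
ee_rot: [180.0, -0.0, -0.0]
force: [-1.5, -3.0, 1.8]
gripper_width: 0.3
gripper_force: 1.6
```

Emit:
step_arm(plan=[0, -0.2, 0, 0, 0, 0, 0, 0, 0, 0, 0, 0])

```text
time_s: 16.58
ee_pos: [506.6, -164.3, 85.1]
ee_rot: [179.9, -0.0, 0.0]
force: [-1.5, -4.6, 3.5]
gripper_width: 0.4
gripper_force: 2.3
```

Emit:
step_arm(plan=[0, -0.2, 0, 0, 0, 0, 0, -0.1, 0, 0, 0, 0])

```text
time_s: 16.75
ee_pos: [506.6, -164.0, 85.2]
ee_rot: [179.6, -0.0, 0.1]
force: [-4.0, -14.4, 1.3]
gripper_width: 0.5
gripper_force: 7.3
```

Emit:
step_arm(plan=[0, -0.2, 0, 0, 0, 0, 0, 0, 0, 0, 0, 0])

```text
time_s: 16.92
ee_pos: [506.7, -163.9, 85.3]
ee_rot: [179.4, -0.0, 0.2]
force: [-3.8, -18.6, 0.7]
gripper_width: 0.4
gripper_force: 9.0
```

Emit:
step_arm(plan=[0, 1.2, 0, 0, 0, 0, 0, 0, -3, 0, 0, 0, 0, 0, -4, 0, 0, 0, 0, 0, -4, 0, 0, 0, 0, 1.5, -3, 0, 0, 0])

```text
time_s: 17.33
ee_pos: [507.4, -183.6, 227.8]
ee_rot: [-179.8, -0.2, 0.1]
force: [0.3, 0.2, -0.3]
gripper_width: 0.6
gripper_force: 0.0
```

Emit:
step_arm(plan=[0, 3, 0, 0, 0, 0, 0, 3, 0, 0, 0, 0, 0, 0, 0, 0, 0, 0])

```text
time_s: 17.58
ee_pos: [507.2, -249.4, 225.1]
ee_rot: [179.9, -0.1, -0.2]
force: [-0.2, -0.1, -0.1]
gripper_width: 0.6
gripper_force: 0.0
```

Run:
```python
from h import *
print(sensors.state()["ee_pos"],sensors.state()["force"])
M=model([583.5,-146,0,0],pin=45)
P={n:viewer.grab_frame(n) for n in("scene","top")}
for k in("head_1","bar_1"):
    rs=[]
    for n,p in P.items():
        c=[q for q in viewer.pinpoint(k,p) if np.linalg.norm(q["location"]-proj(p,M[k]))<25]
        if c: rs.append(ray(p,c[0]["location"]));print(n,k,c[0]["location"],proj(p,M[k]))
    if len(rs)==2: print(k,tri(rs),M[k])
s=P["scene"];cv2.imwrite("pics/a7.png",cv2.resize(s["img"][220:340,190:350],None,fx=5,fy=5,interpolation=cv2.INTER_CUBIC)[...,::-1])
```

```text
[ 507.22343001 -249.42792989  225.08244408] [-0.20119717 -0.11032201 -0.09238578]
scene head_1 [260.2, 281.6] [261.67752199 281.85696011]
top head_1 [377.4, 272.7] [374.79759942 274.59491001]
head_1 [ 508.32191588 -161.11349615  100.98977369] [ 505.5 -154.    92. ]
scene bar_1 [245.9, 284.3] [247.59415229 282.44076691]
top bar_1 [394.2, 272.4] [398.29033634 273.30924034]
bar_1 [ 503.74164831 -203.92074593  132.61773034] [ 505.5        -209.88401835  143.15427697]
```

View pics/a7.png

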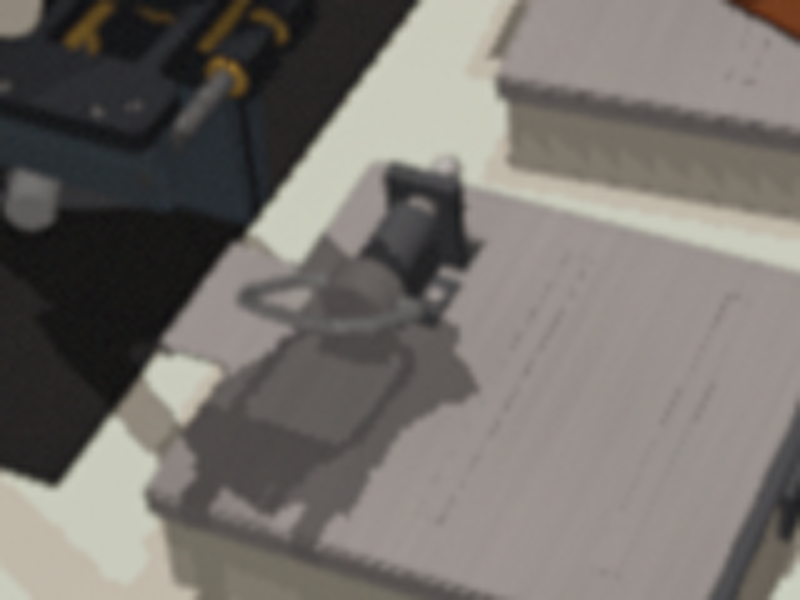

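Emit:
step_arm(plan=[0, 0, 3.5, 0, 0, 0, 0, 0, 3.5, 0, 0, 0, 0, 0, 3, 0, 0, 0, 0, 0, 1.2, 0, 0, 0, 0, 0, 0, 0, 0, 0])

```text
time_s: 18.3
ee_pos: [504.2, -243.7, 109.4]
ee_rot: [-179.8, 0.4, 0.0]
force: [-0.2, -1.1, 0.8]
gripper_width: 0.2
gripper_force: 0.0
```

Emit:
step_arm(plan=[0, -1, 0, 0, 0, 0, 0, -1, 0, 0, 0, 0, 0, -1, 0, 0, 0, 0, 0, -1, 0, 0, 0, 0])

```text
time_s: 18.63
ee_pos: [509.6, -218.3, 120.5]
ee_rot: [178.2, -0.5, 0.6]
force: [-13.9, -45.7, 37.4]
gripper_width: 0.7
gripper_force: 24.7
```

Emit:
step_arm(plan=[0, 2, 0, 0, 0, 0, 0, 2, 0, 0, 0, 0, 0, 0.5, 0, 0, 0, 0, 0, 0, 0, 0, 0, 0])

```text
time_s: 18.97
ee_pos: [507.3, -251.3, 114.4]
ee_rot: [179.9, -0.2, -0.1]
force: [0.7, 0.8, 0.6]
gripper_width: 0.6
gripper_force: 0.0
```

Run:
```python
from h import *
st=sensors.state();e=np.array(st["ee_pos"]);print(e,st["ee_rot"],st["force"])
s=viewer.grab_frame("scene");u=[]
I=cv2.resize(s["img"][220:330,180:320],None,fx=5.5,fy=5.4,interpolation=cv2.INTER_CUBIC)
for X in(e+[16,-14,-14],e+[16,14,-14],e+[16,-14,16],e+[16,14,16],[505.5,-210,143]):
    v=(proj(s,X)-[180,220])*[5.5,5.4];cv2.circle(I,tuple(int(a) for a in v),3,(255,0,255),-1)
M=model([583.5,-146,0,0],pin=45)
print([q for q in viewer.pinpoint("bar_1",s)],proj(s,M["bar_1"]))
cv2.imwrite("pics/a8.png",I[...,::-1])
```

```text
[ 507.2967078  -251.29665264  114.40651736] [ 1.79939047e+02 -1.54561568e-01 -7.88101959e-02] [0.68073744 0.7590189  0.62613642]
[{'location': [247.8, 283.7], 'score': 0.41}, {'location': [327.6, 187.6], 'score': 0.21}] [247.59415229 282.44076691]
```

View pics/a8.png

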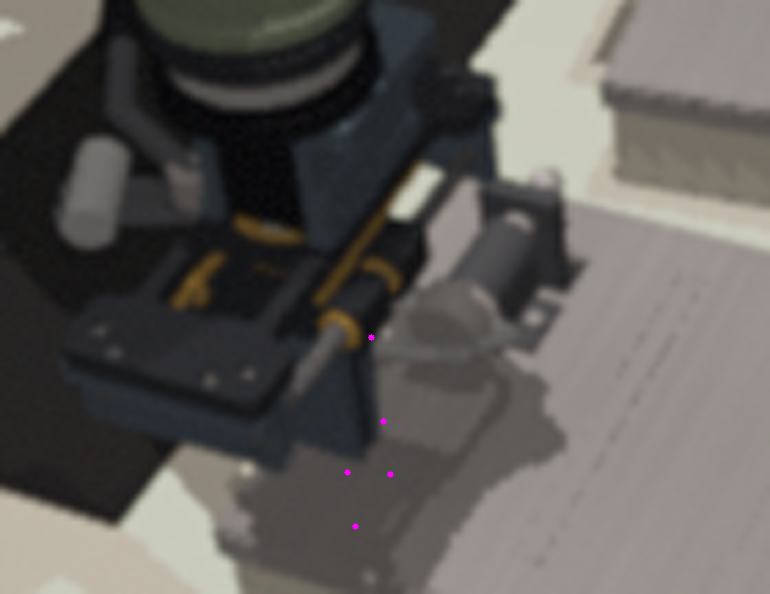

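Emit:
step_arm(plan=[0, 0, 1.3, 0, 0, 0, 0, 0, 1.3, 0, 0, 0, 0, -1, 0, 0, 0, 0, 0, -0.7, 0, 0, 0, 0])

```text
time_s: 19.4
ee_pos: [505.9, -231.8, 86.5]
ee_rot: [-179.9, 0.1, 0.0]
force: [-0.3, 0.2, -0.4]
gripper_width: 0.2
gripper_force: 0.0
```

Emit:
step_arm(plan=[0, -0.6, 0, 0, 0, 0, 0, -0.5, -0.3, 0, 0, 0, 0, -0.5, -0.3, 0, 0, 0])

```text
time_s: 19.65
ee_pos: [507.3, -220.2, 95.2]
ee_rot: [179.6, -0.1, 0.2]
force: [-4.4, -11.4, 8.5]
gripper_width: 0.4
gripper_force: 6.3
```

Emit:
step_arm(plan=[0, 1.2, 0, 0, 0, 0, 0, 0, 1, 0, 0, 0, 0, 0, 0.7, 0, 0, 0, 0, -0.4, 0, 0, 0, 0])

```text
time_s: 19.98
ee_pos: [505.6, -226.8, 74.2]
ee_rot: [179.9, 0.1, 0.0]
force: [-1.5, -12.8, 6.9]
gripper_width: 0.1
gripper_force: 6.5
```

Emit:
step_arm(plan=[0, -0.5, -0.2, 0, 0, 0, 0, -0.6, -0.9, 0, 0, 0, 0, -0.6, -0.9, 0, 0, 0])

```text
time_s: 20.23
ee_pos: [505.7, -208.8, 95.3]
ee_rot: [-180.0, 0.1, -0.1]
force: [-0.2, -1.0, -0.7]
gripper_width: 0.8
gripper_force: 0.7
```

Emit:
step_arm(plan=[0, -0.8, -0.6, 0, 0, 0, 0, -0.8, -0.5, 0, 0, 0, 0, -0.8, -0.4, 0, 0, 0, 0, -0.8, -0.3, 0, 0, 0])

```text
time_s: 20.57
ee_pos: [506.5, -175.6, 114.1]
ee_rot: [-180.0, 0.0, 0.0]
force: [0.6, -1.4, -1.2]
gripper_width: 0.0
gripper_force: 0.4
```

Emit:
step_arm(plan=[0, -0.9, -0.2, 0, 0, 0, 0, -0.9, -0.1, 0, 0, 0, 0, -0.9, -0.1, 0, 0, 0, 0, -0.9, 0, 0, 0, 0])

```text
time_s: 20.9
ee_pos: [506.5, -139.7, 118.0]
ee_rot: [-180.0, -0.0, -0.0]
force: [0.3, -0.4, -0.6]
gripper_width: 0.3
gripper_force: 0.0
```

Emit:
step_arm(plan=[0, -0.8, 0, 0, 0, 0, 0, -0.8, 0, 0, 0, 0, 0, -0.6, 0, 0, 0, 0])

```text
time_s: 21.15
ee_pos: [506.4, -117.8, 117.8]
ee_rot: [-180.0, 0.0, 0.0]
force: [0.4, -0.3, 0.3]
gripper_width: 0.2
gripper_force: 0.0
```

Emit:
step_arm(plan=[0, 0, -4, 0, 0, 0, 0, 0, -4, 0, 0, 0, -1, 0, -3, 0, 0, 0, -4, 0, 0, 0, 0, 0, -4, 0, 0, 0, 0, 0])

```text
time_s: 21.57
ee_pos: [417.7, -119.1, 229.7]
ee_rot: [179.9, -0.3, 0.0]
force: [-0.4, -0.3, 0.2]
gripper_width: 0.2
gripper_force: 0.0
```

Emit:
step_arm(plan=[-4, 0, 0, 0, 0, 0, -4, 0, 0, 0, 0, 0, -2, 0, 0, 0, 0, 0])

```text
time_s: 21.82
ee_pos: [312.1, -117.8, 227.5]
ee_rot: [-180.0, 0.1, -0.0]
force: [0.1, 1.1, -0.3]
gripper_width: 0.2
gripper_force: 0.0
```

Run:
```python
from h import *
st=sensors.state();print(st["time_s"],st["ee_pos"],st["force"])
P={n:viewer.grab_frame(n) for n in("scene","top")}
for ring in(0,2.37):
    M=model([583.5,-146,0,0],pin=45,ring=ring); print(ring,{n:proj(p,M["bar_1"]).round(0).tolist() for n,p in P.items()},M["bar_1"])
for k in("bar_1","head_1","tab_1"):
    rs=[]
    for n,p in P.items():
        c=viewer.pinpoint(k,p); print(n,k,[(q["location"],round(q["score"],2)) for q in c])
        c=[q for q in c if np.linalg.norm(q["location"]-proj(p,M[k]))<25]
        if c: rs.append(ray(p,c[0]["location"]))
    if len(rs)==2: print(k,tri(rs).round(0),M[k].round(0))
for k in("brake_shoe","rim_clip","rubber_tip_1","spanner"):print(k,[[q["location"] for q in viewer.boxes_of(k,p)][:2] for p in P.values()])
```

```text
21.8167 [ 312.13715028 -117.83255996  227.52302111] [ 0.05751487  1.0536564  -0.26184049]
0 {'scene': [248.0, 282.0], 'top': [398.0, 273.0]} [ 505.5        -209.88401835  143.15427697]
2.37 {'scene': [280.0, 251.0], 'top': [339.0, 274.0]} [505.5        -57.67192532 102.66657497]
scene bar_1 [([328.6, 181.2], 0.71), ([349.8, 186.2], 0.71), ([279.6, 252.0], 0.66)]
top bar_1 [([335.7, 272.8], 0.73), ([222.6, 270.9], 0.62)]
bar_1 [506. -52.  96.] [506. -58. 103.]
scene head_1 [([320.6, 206.0], 0.83), ([260.0, 279.5], 0.75)]
top head_1 [([259.8, 266.6], 0.86), ([373.9, 271.1], 0.77)]
head_1 [ 509. -154.  102.] [ 506. -154.   92.]
scene tab_1 [([295.6, 207.6], 0.96), ([238.2, 280.2], 0.83)]
top tab_1 [([259.6, 292.7], 0.79), ([373.4, 301.1], 0.64)]
tab_1 [ 439. -151.   69.] [ 438. -146.   66.]
brake_shoe [[[356.7, 227.5]], [[267.5, 220.3]]]
rim_clip [[[334.1, 198.9], [370.3, 204.2]], [[226.1, 230.4]]]
rubber_tip_1 [[[182.8, 366.8]], [[447.3, 303.6], [228.2, 230.0]]]
spanner [[[221.1, 414.4]], [[469.6, 260.0]]]
```

The ring is over, the pin is home, the lid is shut, and the robot is clear of everything.

```bash
python3 -c "
from workcell import env;print(env.job_done())"
```

```text
the job is handed in; nothing more can be done
None
```

The job is handed in at about 22 s, and the cameras showed the open well's lid shut, its pin home and its ring over the pin's end; one press on the tab reached about 117 N at the wrist (limit 120 N), and a first try at the ring about 60 N.

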